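Find the hidden release on the cutlery caddy

ROBOT

A 6-joint arm with a two-finger parallel gripper is mounted at the origin on the work surface. World frame = base frame: x ahead of the robot, y to its left, z up, the work surface at z = 0. Lengths are in m, angles in rad, forces in N, time in s.
With the tool pointing down it reaches from about 0.325 to 0.85 m from the base axis. Payload 15.5 kg.
Tool frame: the origin (TCP) lies at the very end of the fingers, on their centre line; the grasp point (between the pads) lies 19 mm behind it; z points along the fingers, y is the line along which they close (so a half turn about z gives the same grasp; the last joint's range is limited). The gripper opens to 91 mm and grips with 3 to 60 N. Pads are 32 mm wide; open, the fingers measure 118 mm over their backs; the gripper's body (76 mm by 178 mm) begins 60 mm behind the grasp point.
Start: joints at [-1.401, 0.494, 1.345, -0, 1.302, -0.096], TCP at [0.164, -0.603, 0.214] pointing down, gripper open.
Joint ranges: [-2.91, 2.91], [-0.82, 2.16], [0.22, 2.67], [-1.22, 4.37], [0.12, 2.79], [-3.08, 3.08]. Speed limits (rad/s): [1.89, 1.89, 2.57, 3.01, 3.01, 3.01].

INTERFACE

Orientations are given as a unit quaternion [w, x, y, z].
In Python, from cell import robot gives the robot as it stands.
- The arm moves only by the shell command python3 -m inch 'ROWS' [FORCE]. ROWS is JSON, a list of rows, each an object with "offset": the shift along the tool's x, y, z in m, a list of three; "twist": the turn about the tool's z in degrees; "hand": the closure, from 0 (fully open) to 1 (shut). In form: [{"offset": [x, y, z], "twist": twist, "hand": hand}, ...]. A call has 1 to 12 rows; each row shifts and turns the commanded pose from where the row before left it, along the tool's axes as they then stand; what a row does not reach is not made up. A row lasts 1/10 s, in which the tool goes at most 50 mm and 8.59 degrees, less where a joint would pass 70% of its speed; a pose out of reach is approached as far as the arm can. A call with a gripper value outside its range is refused whole. The fingers move at their own pace and stop on an object; FORCE is the grip in N (left out, the last holds). Time passes only in rows, so rows that do not move let the fingers close. It gives the time, the measured TCP pose, the force, the opening and the grip force at its end, in the units of the state.
- robot.get_state(): the state, without advancing time (a new reading comes with each control period).
- robot.get_image(name): name is "side" or "top" or "wrist"; returns the picture (384x512x3 uint8, red, green, blue); there is no depth.
- robot.camera_info(name): a dict with "fx", "fy", "cx", "cy" (pixels), "position" and "rotation" of the camera in the world. Camera axes: x right, y up, looking along -z (the intrinsics and any distortion apply to the point x, -y, -z); pixel columns grow to the right and rows downward; lengths in m; the calibration is good to about 2 mm. The wrist camera is an equidistant fisheye: a pixel r from the principal point sees the ray r / f radians off the axis. A picture is of the moment at which its call begins: read the wrist's pose just before it. camera_info takes no time and is no camera call; for the wrist camera it gives the pose at the moment of the call.
- robot.job_done(): hands the job in; it is judged then, once.
The state is a dict: "clock": time; "joint_pos": joint angles; "joint_velocities": joint speeds; "tau": joint torques, N m; "ee_pos": TCP position; "ee_rot": TCP orientation; "contact_force": force on the tool from outside, world axes, zero at the start; "ft_torque": the same for the moment, N m; "width": opening from 0.0 (shut) to 1.0 (fully open); "finger_force": force on a finger pad.
Only numpy, scipy, OpenCV 4.12 (cv2) and the standard library are available. Lean on these libraries where they do the work, as an engineer would, in place of code of your own. Each camera call takes 0.05 s, during which the arm holds its last target. There are 200 camera calls.

TASK

Open the red cutlery caddy: feel with the fingertips over the flat round panel on its top for the flush release button hidden in it, press the button in so that the tray springs out to its stop, then take the hand away so the button comes back up. Pick nothing up, and leave the other things on the counter where they stand.

Things in the scene. Friction and masses are not known exactly. Their poses are not given: they have to be found in the camera images.
- caddy: red plastic cutlery caddy, fixed to the counter, 220 deep (its x) x 240 wide (its y) x 110 high. Origin: centre of its underside, on the counter. Its -x side is the front, where the white tray comes out towards the robot; z up. Its 3 mm thick top frame has a round opening of 140 diameter in the middle, in which the flat red panel lies
- panel_middle (a point): centre of the flat round red panel in the caddy's top, on its upper face: 107 above the counter, 3 below the surrounding frame; axes as the caddy's. The panel is rigid but for one round release button of the same red, whose centre lies 36 from this point, in a direction that differs every time and is not given: feel for it (or see its fine seam)
- release (a joint): the button, 58 diameter in a 60 hole, face 1.5 below the panel's. Value: its travel down in m, 0 up, 0.009 fully in; a fingertip must enter the hole to push it in. Sprung: about 1.2 N starts it, 5.5 N takes it fully in, it comes back up when let go. Past about 0.005 the catch frees the tray
- tray (a joint): how far the white tray stands out of the caddy's front, in m: 0 shut and latched, 0.07 out at its stop. A spring drives it out by itself in about a second when the button is pressed in; its front is 0.006 to 0.092 high
- bottle: green glass bottle with stainless cap, 64 diameter, 165 high, loose bystander beside the caddy; origin at centre of its underside
- snack_cup: baby-blue silicone snack cup, 76 diameter, 72 high, loose bystander beside the caddy; origin at centre of its underside
- saucer: white ceramic saucer, 140 diameter, 18 high, loose bystander; origin at centre of its underside
- fork: wooden fork lying flat, 170 long along its x, 26 wide, 6 thick, loose bystander behind the caddy; origin on its underside, 85 from each end
- lunch_box: grey polypropylene lunch container with lid, 158 x 118 x 57 high, loose bystander; origin at centre of its underside
- spice_jar: amber glass spice jar with wooden cap, 44 diameter, 80 high, loose bystander behind the caddy; origin at centre of its underside

How it is judged:
By the outcome, as a careful person would: the job done as asked, in the order asked, and still so for the second after the job is handed in, with the robot touching nothing.
It also fails if it takes over 64 s, if anything falls off the work surface, if the arm or the gripper's body presses on something with over 40 N, if the wrist force passes 120 N, or if a joint passes its speed limit or range.

## Working session

There is one attempt and no reset: what is moved stays moved. The work goes in short steps, Python scripts to look and compute and a shell command to move; the robot and the scene stay as the last step left them, time stands still between calls to the robot, and variables do not carry over. Pictures are saved under pics/ and viewed, at most 10 in all, crops included, and the job is handed in when it is done.

```bash
mkdir -p pics; ls; python3 - <<'E'
from cell import robot
import cv2,numpy as np
s=robot.get_state();print({k:np.round(v,3).tolist() for k,v in s.items()})
a=robot.get_image("top");b=robot.get_image("side")
cv2.imwrite("pics/top.png",cv2.resize(a[:,:,::-1],None,fx=1.5,fy=1.5,interpolation=cv2.INTER_CUBIC))
cv2.imwrite("pics/side.png",cv2.resize(b[:,:,::-1],None,fx=1.5,fy=1.5,interpolation=cv2.INTER_CUBIC))
for n in("top","side","wrist"):print(n,robot.camera_info(n))
E
```

```text
pics
{'clock': 0.0, 'joint_pos': [-1.401, 0.494, 1.346, -0.0, 1.302, -0.096], 'joint_velocities': [0.002, 0.0, 0.0, 0.002, -0.001, -0.001], 'tau': [-0.001, -87.884, -38.186, 0.071, 0.053, -0.0], 'ee_pos': [0.164, -0.603, 0.213], 'ee_rot': [-0.001, 0.991, 0.132, -0.0], 'contact_force': [-0.428, 0.381, -0.039], 'ft_torque': [0.002, -0.042, 0.027], 'finger_force': 0.0, 'width': 1.001}
top {'fx': 451.17037502377394, 'fy': 451.17037502377394, 'cx': 258.6502467664632, 'cy': 194.27520547616353, 'position': array([0.56446864, 0.04585645, 1.34336365]), 'rotation': array([-0.70297602, -0.01688664,  0.02165543,  0.71068319])}
side {'fx': 478.84367473497997, 'fy': 478.84367473497997, 'cx': 263.55517799286696, 'cy': 178.34597084209437, 'position': array([0.29042431, 0.64188892, 0.92365637]), 'rotation': array([-0.22375821, -0.08827817,  0.32991057,  0.91285171])}
wrist {'fx': 297.3186396354542, 'fy': 297.3186396354542, 'cx': 264.47733029352236, 'cy': 190.85754466183687, 'position': array([ 0.240602  , -0.58249934,  0.38403429]), 'rotation': array([ 0.78658245, -0.11191638,  0.08645478, -0.60107267])}
```

View pics/top.png

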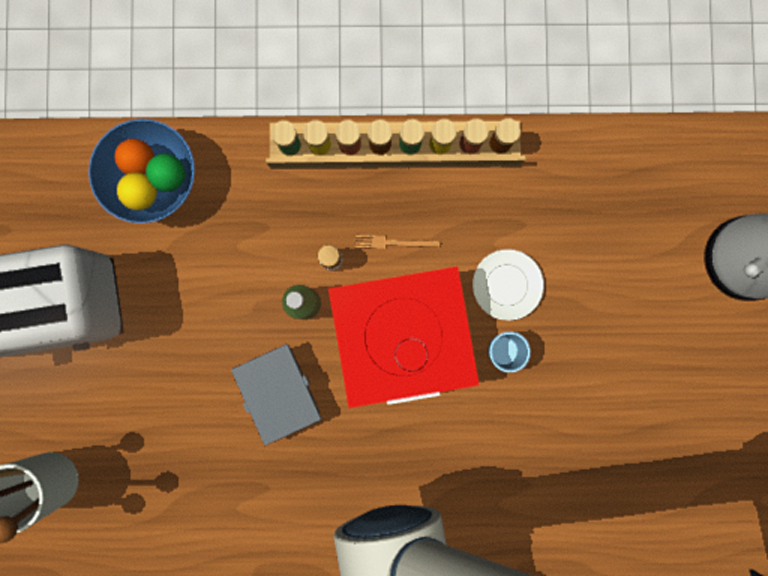

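View pics/side.png

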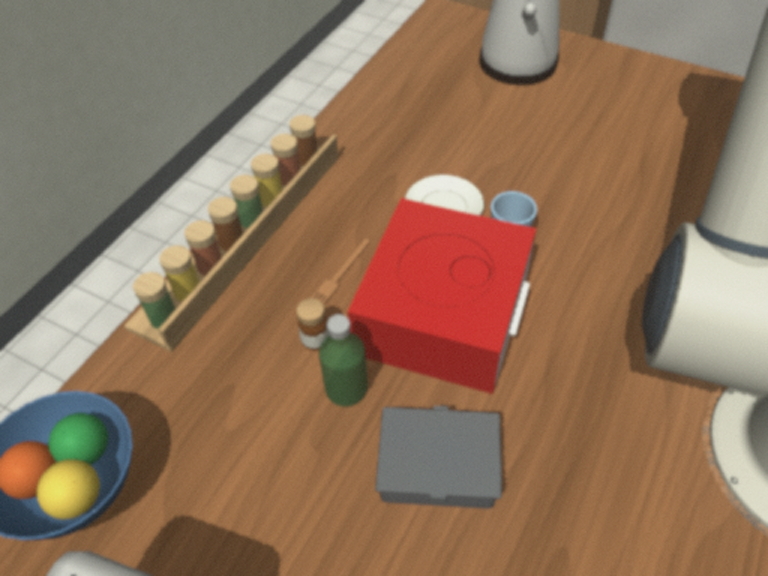

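The top view shows the red caddy with a round seam about (403,336) in the enlarged picture. A smaller circle about (411,354) is the likely button, and its size and offset roughly match. The side view agrees, with the small circle towards the front; the bottle, cup and lunch box stand clear.

```bash
cat > h.py <<'E'
from cell import robot
import numpy as np
from scipy.spatial.transform import Rotation as R
def rot(q): return R.from_quat(np.roll(q,-1))
def pt(cam,u,v,z):
    i=robot.camera_info(cam)
    d=rot(i["rotation"]).apply([(u-i["cx"])/i["fx"],-(v-i["cy"])/i["fy"],-1])
    p=np.array(i["position"]);return p+d*(z-p[2])/d[2]
E
python3 - <<'E'
from h import *
import cv2
f=lambda c,u,v,z:pt(c,u/1.5,v/1.5,z)
for n,c,u,v,z in [("panel","top",403,336.5,.107),("btn","top",411,354,.1055),("panelS","side",446,269,.107),("btnS","side",470,271,.1055),
 ("c1","top",330,289,.11),("c2","top",457,267,.11),("c3","top",478,385,.11),("c4","top",349,407,.11),("bottle","top",294,299,.165)]:print(n,f(c,u,v,z).round(4))
s=robot.get_state();r=rot(s["ee_rot"])
print(r.as_matrix().round(3))
b=f("top",411,354,.1055);t=np.array([b[0],b[1],.2]);print(r.inv().apply(t-s["ee_pos"]))
a=robot.get_image("top")
cv2.imwrite("pics/crop.png",cv2.resize(a[170:280,210:330,::-1],None,fx=5,fy=5,interpolation=cv2.INTER_CUBIC))
E
```

```text
panel [0.5493 0.0107 0.107 ]
btn [ 0.5173 -0.0036  0.1055]
panelS [0.5514 0.0107 0.107 ]
btnS [ 0.5187 -0.0031  0.1055]
c1 [0.6373 0.1429 0.11  ]
c2 [ 0.6751 -0.0896  0.11  ]
c3 [ 0.4601 -0.1242  0.11  ]
c4 [0.4232 0.1099 0.11  ]
bottle [0.6173 0.2013 0.165 ]
[[ 0.965  0.262 -0.   ]
 [ 0.262 -0.965  0.001]
 [ 0.    -0.001 -1.   ]]
[ 0.49825531 -0.48582118  0.01399409]
```

View pics/crop.png

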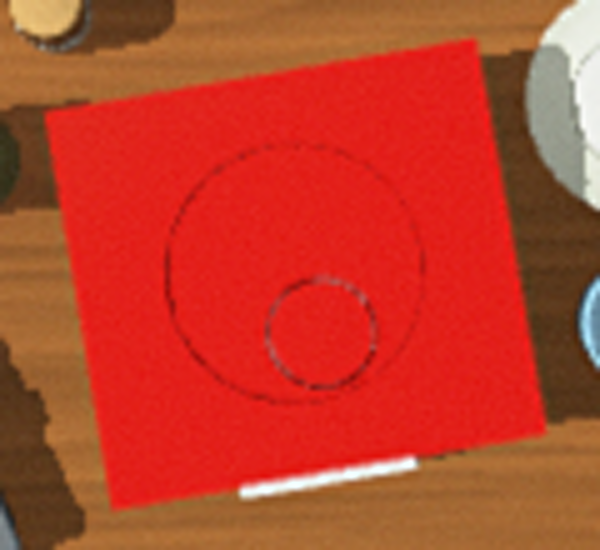

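Crop: the panel circle is centred near (295,273) and the button seam near (321,332), with an offset of about 35 mm, as it should be. The button is at about (0.517, -0.004). I'll approach at height with the fingers shut.

```bash
python3 -m inch '[{"offset":[0.02,-0.02,0],"twist":0,"hand":1},{"offset":[0.035,-0.034,0],"twist":0,"hand":1},{"offset":[0.035,-0.034,0],"twist":0,"hand":1},{"offset":[0.035,-0.034,0],"twist":0,"hand":1},{"offset":[0.035,-0.034,0],"twist":0,"hand":1},{"offset":[0.035,-0.034,0],"twist":0,"hand":1},{"offset":[0.035,-0.034,0],"twist":0,"hand":1},{"offset":[0.035,-0.034,0],"twist":0,"hand":1},{"offset":[0.035,-0.034,0],"twist":0,"hand":1},{"offset":[0.035,-0.034,0],"twist":0,"hand":1},{"offset":[0.02,-0.02,0],"twist":0,"hand":1},{"offset":[0,0,0],"twist":0,"hand":1}]' 20
python3 - <<'E'
from h import *
s=robot.get_state();print(s["clock"],s["ee_pos"],s["width"],rot(s["ee_rot"]).inv().apply(np.array([.517,-.0035,.15])-s["ee_pos"]))
E
```

```text
clock: 1.35
ee_pos: [0.4168, -0.1736, 0.2139]
ee_rot: [-0.0, 0.991, 0.134, 0.0]
contact_force: [-0.7, -0.6, 0.2]
width: 0.007
finger_force: 0.0
1.35 [ 0.41676315 -0.17355996  0.21388306] 0.007409661482436931 [ 0.14172497 -0.13735431  0.06400538]
```

```bash
python3 -m inch '[{"offset":[0.02,-0.02,0],"twist":0,"hand":1},{"offset":[0.03,-0.03,0],"twist":0,"hand":1},{"offset":[0.035,-0.034,0],"twist":0,"hand":1},{"offset":[0.03,-0.03,0.01],"twist":0,"hand":1},{"offset":[0.027,-0.0235,0.015],"twist":0,"hand":1},{"offset":[0,0,0.02],"twist":0,"hand":1},{"offset":[0,0,0.019],"twist":0,"hand":1},{"offset":[0,0,0],"twist":0,"hand":1},{"offset":[0,0,0],"twist":0,"hand":1}]'
python3 - <<'E'
from h import *
import cv2
s=robot.get_state();print(s["clock"],s["ee_pos"],s["contact_force"],rot(s["ee_rot"]).inv().apply(np.array([.517,-.0035,.115])-s["ee_pos"]))
a=robot.get_image("wrist")
cv2.imwrite("pics/w1.png",cv2.resize(a[:,:,::-1],None,fx=1.5,fy=1.5,interpolation=cv2.INTER_CUBIC))
i=robot.camera_info("wrist")
p=rot(i["rotation"]).inv().apply(np.array([[.517,-.0035,.1055],[.55,.0107,.107],s["ee_pos"]])-i["position"])
for q in p:
    x=np.array([q[0],-q[1],-q[2]]);th=np.arctan2(np.hypot(x[0],x[1]),x[2]);r=i["fx"]*th*x[:2]/np.hypot(x[0],x[1]);print(1.5*(r+[i["cx"],i["cy"]]))
E
```

```text
clock: 2.25
ee_pos: [0.5166, -0.0071, 0.1502]
ee_rot: [-0.0, 0.991, 0.132, -0.0]
contact_force: [0.4, -0.3, -0.3]
width: 0.003
finger_force: 0.0
2.25 [ 0.51660757 -0.00711013  0.15016192] [ 0.40227849 -0.29657517 -0.30095894] [ 0.00134245 -0.00337716  0.03516163]
[389.30748777 315.89781818]
[378.59168984 248.55497575]
[395.68141365 355.00533881]
```

View pics/w1.png

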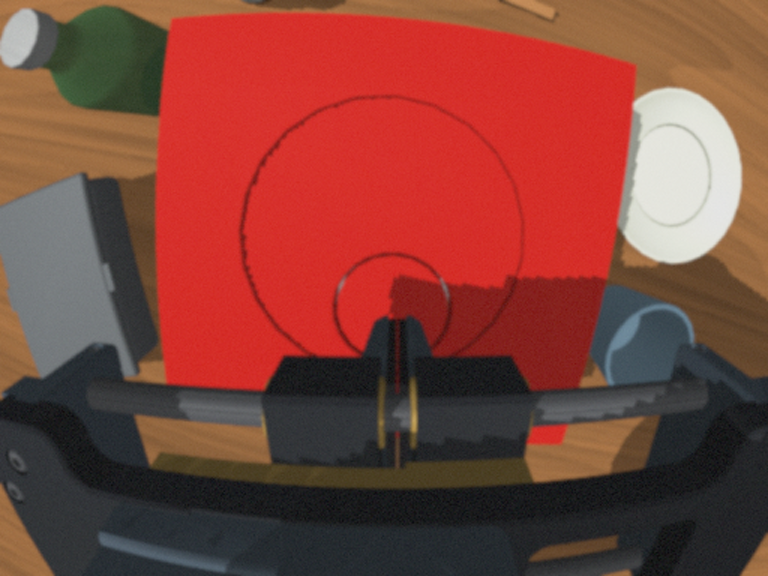

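The wrist view shows the fingertips at (398,320). The button seam spans (335..450, top 254) and the panel seam x 240..524, top 96. The model predicts them about 10 px lower, so I'll fit the centres from these points.

```bash
python3 - <<'E'
from h import *
from scipy.optimize import least_squares
i=robot.camera_info("wrist")
def ray(u,v,z):
    d=np.array([u/1.5-i["cx"],v/1.5-i["cy"]]);r=np.linalg.norm(d);t=r/i["fx"]
    w=rot(i["rotation"]).apply([np.sin(t)*d[0]/r,-np.sin(t)*d[1]/r,-np.cos(t)])
    p=np.array(i["position"]);return (p+w*(z-p[2])/w[2])[:2]
for P,z,r in [([(335,305),(450,305),(391,254),(350,272),(347,341)],.107,.030),([(382,96),(240,232),(524,235),(262,312),(280,136),(484,136)],.11,.070)]:
    X=np.array([ray(u,v,z) for u,v in P])
    s=least_squares(lambda c:np.hypot(*(X-c[:2]).T)-r,X.mean(0));print(s.x,s.fun*1e3)
s=robot.get_state();print(s["ee_pos"],s["contact_force"])
E
```

```text
[ 0.52040037 -0.00463615] [-0.13864231 -0.82631436 -0.14081628 -0.17727937 -0.66699793]
[0.55412772 0.01113042] [-0.39615358  0.23554503  1.02797422  1.59112201  0.36107125  1.19670827]
[ 0.51699906 -0.00710728  0.15068198] [0.11728445 0.03140655 1.30279205]
```

Both estimates agree within 4 mm, so I take (0.519, -0.004). I'll shift and come down to just above the panel.

```bash
python3 -m inch '[{"offset":[0.003,-0.0025,0.01],"twist":0,"hand":1},{"offset":[0,0,0.015],"twist":0,"hand":1},{"offset":[0,0,0.01],"twist":0,"hand":1},{"offset":[0,0,0.005],"twist":0,"hand":1},{"offset":[0,0,0],"twist":0,"hand":1},{"offset":[0,0,0],"twist":0,"hand":1}]'
python3 -m inch '[{"offset":[0,0,0.002],"twist":0,"hand":1},{"offset":[0,0,0.002],"twist":0,"hand":1},{"offset":[0,0,0.0015],"twist":0,"hand":1},{"offset":[0,0,0],"twist":0,"hand":1},{"offset":[0,0,0],"twist":0,"hand":1}]'
```

```text
clock: 2.9
ee_pos: [0.5192, -0.0033, 0.1102]
ee_rot: [0.0, 0.991, 0.132, 0.0]
contact_force: [0.6, -0.2, 0.3]
width: 0.006
finger_force: 0.0
clock: 3.4
ee_pos: [0.5189, -0.0033, 0.1044]
ee_rot: [-0.0, 0.991, 0.132, -0.0]
contact_force: [-0.4, 0.1, -0.3]
width: 0.006
finger_force: 0.1
```

The tip is 2.6 mm below the panel face with no hard contact, so it is in the button's hole. I'll press on.

```bash
python3 -m inch '[{"offset":[0,0,0.002],"twist":0,"hand":1},{"offset":[0,0,0.001],"twist":0,"hand":1},{"offset":[0,0,0],"twist":0,"hand":1}]'; python3 -m inch '[{"offset":[0,0,0.002],"twist":0,"hand":1},{"offset":[0,0,0.0015],"twist":0,"hand":1},{"offset":[0,0,0],"twist":0,"hand":1},{"offset":[0,0,0],"twist":0,"hand":1}]'
```

```text
clock: 3.7
ee_pos: [0.5188, -0.0033, 0.1012]
ee_rot: [-0.0, 0.991, 0.132, -0.0]
contact_force: [0.0, 0.4, -0.2]
width: 0.005
finger_force: 0.0
clock: 4.1
ee_pos: [0.519, -0.0033, 0.098]
ee_rot: [-0.0, 0.991, 0.132, 0.0]
contact_force: [-1.8, -0.8, 3.5]
width: 0.004
finger_force: 2.1
```

```bash
python3 -m inch '[{"offset":[0,0,0.001],"twist":0,"hand":1},{"offset":[0,0,0.001],"twist":0,"hand":1},{"offset":[0,0,0],"twist":0,"hand":1},{"offset":[0,0,0],"twist":0,"hand":1}]'; python3 -m inch '[{"offset":[0,0,0.001],"twist":0,"hand":1},{"offset":[0,0,0],"twist":0,"hand":1},{"offset":[0,0,0],"twist":0,"hand":1},{"offset":[0,0,0],"twist":0,"hand":1},{"offset":[0,0,0],"twist":0,"hand":1},{"offset":[0,0,0],"twist":0,"hand":1},{"offset":[0,0,0],"twist":0,"hand":1},{"offset":[0,0,0],"twist":0,"hand":1},{"offset":[0,0,0],"twist":0,"hand":1},{"offset":[0,0,0],"twist":0,"hand":1},{"offset":[0,0,0],"twist":0,"hand":1}]'
python3 - <<'E'
from h import *
import cv2
a=robot.get_image("side")
cv2.imwrite("pics/s2.png",cv2.resize(a[100:300,200:460,::-1],None,fx=3,fy=3,interpolation=cv2.INTER_CUBIC))
E
```

```text
clock: 4.5
ee_pos: [0.519, -0.0033, 0.0964]
ee_rot: [0.0, 0.991, 0.132, 0.0]
contact_force: [-3.4, -1.0, 15.9]
width: 0.004
finger_force: 8.0
clock: 5.6
ee_pos: [0.519, -0.0034, 0.096]
ee_rot: [0.0, 0.991, 0.132, 0.0]
contact_force: [-8.9, -0.5, 30.8]
width: 0.004
finger_force: 15.3
```

View pics/s2.png

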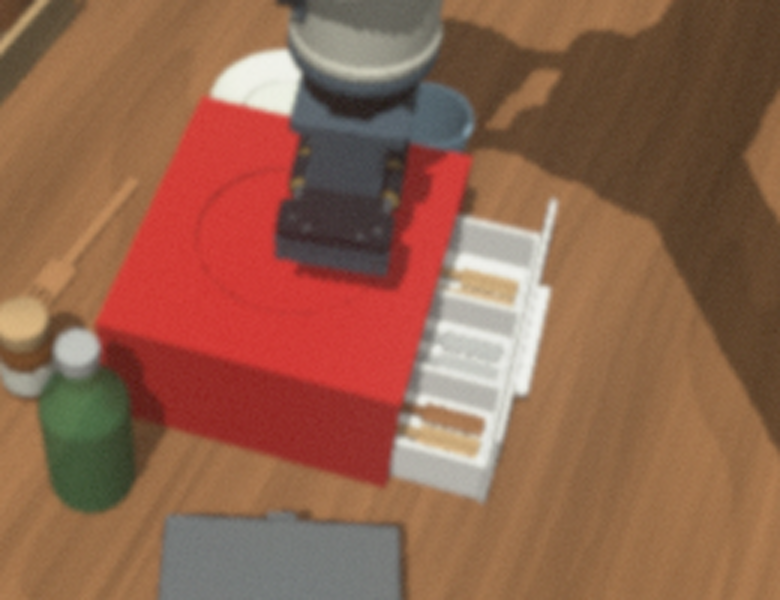

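The tray stands out at the front, about (400..545, 200..500), with nothing else disturbed. Now I withdraw straight up and check.

```bash
python3 -m inch '[{"offset":[0,0,-0.003],"twist":0,"hand":1},{"offset":[0,0,-0.005],"twist":0,"hand":1},{"offset":[0,0,-0.015],"twist":0,"hand":1},{"offset":[0,0,-0.03],"twist":0,"hand":1},{"offset":[0,0,-0.04],"twist":0,"hand":1},{"offset":[0,0,-0.04],"twist":0,"hand":1},{"offset":[-0.02,0.02,-0.02],"twist":0,"hand":1},{"offset":[-0.03,0.03,0],"twist":0,"hand":1},{"offset":[-0.03,0.03,0],"twist":0,"hand":1},{"offset":[-0.03,0.03,0],"twist":0,"hand":1},{"offset":[-0.03,0.03,0],"twist":0,"hand":1},{"offset":[-0.03,0.03,0],"twist":0,"hand":1}]'
python3 -m inch '[{"offset":[-0.03,0.03,0],"twist":0,"hand":1},{"offset":[-0.03,0.03,0],"twist":0,"hand":1},{"offset":[-0.03,0.03,0],"twist":0,"hand":1},{"offset":[-0.02,0.02,0],"twist":0,"hand":1},{"offset":[0,0,0],"twist":0,"hand":1},{"offset":[0,0,0],"twist":0,"hand":1},{"offset":[0,0,0],"twist":0,"hand":1},{"offset":[0,0,0],"twist":0,"hand":1}]'
python3 - <<'E'
from h import *
import cv2
a=robot.get_image("top")
cv2.imwrite("pics/t2.png",cv2.resize(a[150:310,150:370,::-1],None,fx=3.5,fy=3.5,interpolation=cv2.INTER_CUBIC))
E
```

```text
clock: 6.85
ee_pos: [0.3982, -0.213, 0.248]
ee_rot: [0.0, 0.991, 0.132, 0.0]
contact_force: [0.4, -1.1, -0.0]
width: 0.009
finger_force: 0.0
clock: 7.65
ee_pos: [0.3224, -0.346, 0.2479]
ee_rot: [-0.0, 0.991, 0.133, 0.0]
contact_force: [0.3, -0.5, -0.2]
width: 0.002
finger_force: 0.0
```

View pics/t2.png

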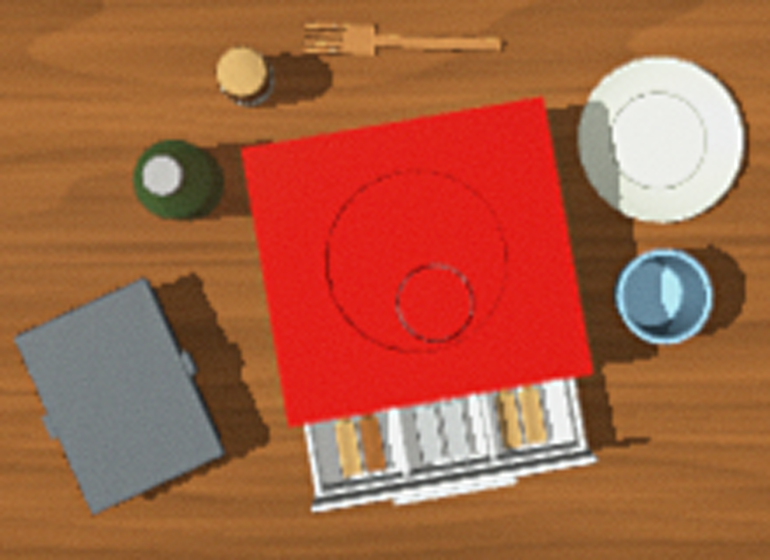

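The tray is fully out (front edge at (312,505) to (595,460), about 70 mm), the button seam at (435,303) looks as it did before, and the bystanders are unmoved. I'm handing it in.

```bash
python3 -c "
from cell import robot
print(robot.job_done())"
```

```text
the job is handed in; nothing more can be done
None
```

I pressed the hidden button, the tray sprang out about 70 mm to its stop, and I took the hand clear so the button could come back up. Nothing else on the counter moved, and I handed the job in at about 8 s.

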